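# Hang the lipped parts bin on the louvered panel

## Task

Take the parts bin that has the hooked lip, lift it over the hanging rail of the louvered panel a few centimetres clear of the stop fin, and lower it gently, feeling for the rail, until the lip is behind the rail and the bin's weight rests on it; do not drop it or force it. Still holding it, slide it along the rail until its side butts against the fin, then let go so that it hangs there. Leave the other bin and everything else on the bench where it is.

Things in the scene. Friction and masses are not known exactly. Their poses are not given: they have to be found in the camera images.
- bin: The bin to hang: open grey plastic bin, loose, packed with steel couplings that stay put (up to 37 mm high); 0.29 to 0.47 kg. Tub 110 long (x), 54 wide (y), 65 mm high, walls 3 mm; full-height side walls, a good grip across the width at mid-length, where the weight is; front wall (-x) 35 mm high. Origin: centre of underside; x to the back (lip side), z up.
- lip (a point): The bin's lip: middle of the ceiling of the slot that goes over the rail, 59 mm behind and 65 mm above the bin's origin. A flange 65 to 68 mm up ends in a 3 mm tongue, 50 mm wide, hanging from x = 63 to 66 mm behind the origin down to 50 mm up. Slot, back wall (55 mm) to tongue: 8 mm wide, 15 mm deep; its ceiling comes to sit on the rail's top edge.
- plain_bin: A bystander: the same tub and filling without any lip. Leave it where it is. Origin: centre of its underside, x to its full-height back.
- panel: Grey sheet-steel louvered panel, 300 wide, 212 mm high, fixed. Origin: on the bench under the middle of the sheet's front face (x = 0); x points into the panel (bins hang on the -x side), y along the rail, z up. The sheet is bare above the rail. While held, the bin must not press on panel, rail or fin with over 30 N; all three hold firm.
- rail_front (a point): Fixed point 15 mm before the sheet, 145 mm up: top front edge of the louver row (111 to 145 mm up) on which the hung bin's back leans, drooping up to 0.1 rad. The hanging rail above is a bright strip 3 mm thick, 16 high, 260 long, 12 to 15 mm before the sheet, gap closed only at its ends. Its level top edge is anywhere 165 to 185 mm up, not measured: feel for it.
- stop: Stop fin: upright steel plate 4 mm thick, square to the sheet, clamped at y = 40 to 100 mm along the panel; reaches 35 mm out from the sheet, 105 to 190 mm up. Origin: in its face that looks to -y, at the sheet, 100 mm up; axes as the panel's. The bin's +y side must butt against this face (bin's middle then 27 mm to -y of it).
- worklight: A bystander: stick-shaped battery work light, 170 mm long, 36 mm thick, lying on the bench. Origin: under its middle.
- coupling: A bystander: steel conduit coupling, a tube 34 mm across and 42 mm high, standing. Origin: centre of underside.
- elbow: A bystander: aluminium conduit elbow body, 115 mm long, 32 mm high, lying. Origin: under its middle.
- junction_box: A bystander: square aluminium junction box, 80 x 80 x 41 mm. Origin: centre of underside.
- driver: A bystander: screwdriver lying on the bench at the right. Origin: under its middle.
- locknut: A bystander: steel ring nut, 48 mm across, 8 mm high, lying flat. Origin: centre of underside.
Things that resemble listed ones, but are neither listed nor needed, are in the scene too. Leave any green, pink or turquoise look-alike of the bin alone.

How it is judged:
By the outcome, as a careful person would: the job done as asked, in the order asked, and still so for the second after the job is handed in, with the robot touching nothing.
It also fails if it takes over 54 s, if anything falls off the work surface, if the arm or the gripper's body presses on something with over 40 N, if the wrist force passes 120 N, or if a joint passes its speed limit or range.

## Robot

A 6-joint arm with a two-finger parallel gripper is mounted at the origin on the work surface. World frame = base frame: x ahead of the robot, y to its left, z up, the work surface at z = 0. Lengths are in m, angles in rad, forces in N, time in s.
With the tool pointing down it reaches from about 0.375 to 0.9 m from the base axis. Payload 3.1 kg.
Tool frame: the origin (TCP) lies on the centre line of the jaws, within the pads' length; the fingertips stand 14 mm ahead of it and the grasp point (between the pads) lies 5 mm behind it; y points along the fingers, z is the direction in which the jaws open and shut, and the axes are right-handed (so a half turn about y gives the same grasp; the last joint's range is limited). The gripper opens to 87 mm and grips with 3 to 60 N. Pads are 19 mm wide; open, the fingers measure 117 mm over their backs; the gripper's body (75 mm by 190 mm) begins 51 mm behind the grasp point.
Start: joints at [1.067, 0.527, 1.433, -0, 1.181, -0.178], TCP at [0.199, 0.592, 0.237] pointing down, gripper open.
Joint ranges: [-3.08, 3.08], [-0.75, 2.2], [0.22, 2.44], [-1.43, 4.57], [0, 2.65], [-2.85, 2.85]. Speed limits (rad/s): [2.79, 2.79, 3.14, 3.14, 3.14, 3.14].

## Interface

Orientations are given as a unit quaternion [x, y, z, w].
In Python, from rig import robot, vision gives the robot as it stands.
- The arm moves only by the shell command python3 -m crank 'ROWS' [FORCE]. ROWS is JSON, a list of rows, each a list of 7 numbers: the shift along the tool's x, y, z as a fraction of full scale, then the turn, a rotation vector about the tool's x, y, z as a fraction of full scale, then the gripper command: -1 is shut, 1 is fully open, values between are in proportion. In form: [[x, y, z, wx, wy, wz, grip], ...]. A call has 1 to 10 rows; each row is the pose to reach, as a shift and turn from the pose commanded when the call began, along the tool's axes at that moment, turning the shorter way round; what a row does not reach only later rows make up. Full scale, the value 1, is 50 cm for a shift and pi rad for a turn. A row lasts 1/8 s, in which the tool goes at most 62.5 mm and 10.7 degrees, less where a joint would pass 70% of its speed; a pose out of reach is approached as far as the arm can. A call with a number of a shift or a turn outside -1 to 1 is refused whole. A call with a gripper value outside its range is refused whole. The fingers move at their own pace and stop on an object; FORCE is the grip in N (left out, the last holds). Time passes only in rows, so rows that repeat a pose let the fingers close. It gives the time, the measured TCP pose, the force and the opening at its end, in the units of the state.
- robot.get_obs(): the state, without advancing time (a new reading comes with each control period).
- vision.camera(name): name is "scene" or "top" or "wrist"; returns the picture (480x640x3 uint8, blue, green, red); there is no depth.
- vision.camera_info(name): a dict with "vfov" (degrees; the focal length in pixels is half the picture's height over the tangent of half this angle, whatever the lens; pixels are square), "cx", "cy" (the principal point, pixels), "world_from_camera" (4x4, takes a point from camera to world coordinates); the wrist camera has in their place "tool_from_camera" (4x4, takes a point from camera to tool coordinates, whose origin is the TCP and whose axes are the tool frame's). Camera axes: x right, y up, looking along -z (the intrinsics and any distortion apply to the point x, -y, -z); pixel columns grow to the right and rows downward; lengths in m; the calibration is good to about 2 mm. A picture is of the moment at which its call begins: read the wrist's pose just before it. camera_info takes no time and is no camera call.
- robot.hand_in(): hands the job in, once; it reports no verdict.
The state is a dict: "time": time; "q": joint angles; "joint_velocities": joint speeds; "joint_torque": joint torques, N m; "position": TCP position; "tool_rot": TCP orientation; "ft_force": force on the tool from outside, world axes, zero at the start; "moment": the same for the moment, N m; "grip_width": finger opening in m.
Only numpy, scipy, OpenCV 4.12 (cv2) and the standard library are available. Lean on these libraries where they do the work, as an engineer would, in place of code of your own. Each camera call takes 0.05 s, during which the arm holds its last target.

## Working session

There is one attempt and no reset: what is moved stays moved. The work goes in short steps, Python scripts to look and compute and a shell command to move; the robot and the scene stay as the last step left them, time stands still between calls to the robot, and variables do not carry over. Pictures are saved under pics/ and viewed, and the job is handed in when it is done.

```bash
ls; mkdir -p pics; python3 - <<'E'
from rig import robot, vision
import cv2, numpy as np
np.set_printoptions(precision=4,suppress=True)
o=robot.get_obs()
for k,v in o.items(): print(k,v)
for n in ["scene","top","wrist"]:
    cv2.imwrite(f"pics/{n}0.png",vision.camera(n)); print(n,vision.camera_info(n))
E
```

```text
pics
time 0.0
q [ 1.0675  0.5285  1.4339 -0.      1.1814 -0.1785]
joint_velocities [-0.0003 -0.0004 -0.0005  0.0003 -0.0018 -0.0021]
joint_torque [ -0.0012 -44.0039 -17.6591   0.0632   0.0584  -0.0002]
position [0.1991 0.5917 0.2356]
tool_rot [ 0.6985 -0.1146  0.1141 -0.6971]
ft_force [-0.6499  0.6298  0.3191]
moment [-0.0185 -0.0556  0.0134]
grip_width 0.08696812047116155
scene {'vfov': 51.316390094645385, 'cx': 319.54564908473134, 'cy': 244.52235234666864, 'world_from_camera': array([[ 0.5946, -0.5539,  0.5827,  1.0779],
       [ 0.8038,  0.4264, -0.4149, -0.5318],
       [-0.0187,  0.7151,  0.6988,  0.8352],
       [ 0.    ,  0.    ,  0.    ,  1.    ]])}
top {'vfov': 42.06266468655574, 'cx': 314.0751663357766, 'cy': 240.38308972090022, 'world_from_camera': array([[-0.0202,  0.9832, -0.1815,  0.1725],
       [-0.9998, -0.0207, -0.0008, -0.0882],
       [-0.0045,  0.1814,  0.9834,  1.6092],
       [ 0.    ,  0.    ,  0.    ,  1.    ]])}
wrist {'vfov': 58.88612824439359, 'cx': 318.80831896780904, 'cy': 246.7969906768273, 'tool_from_camera': array([[ 0.0002, -0.9596, -0.2814, -0.0777],
       [ 0.0002,  0.2814, -0.9596, -0.1478],
       [ 1.    ,  0.0001,  0.0002, -0.0002],
       [ 0.    ,  0.    ,  0.    ,  1.    ]])}
```

View pics/scene0.png

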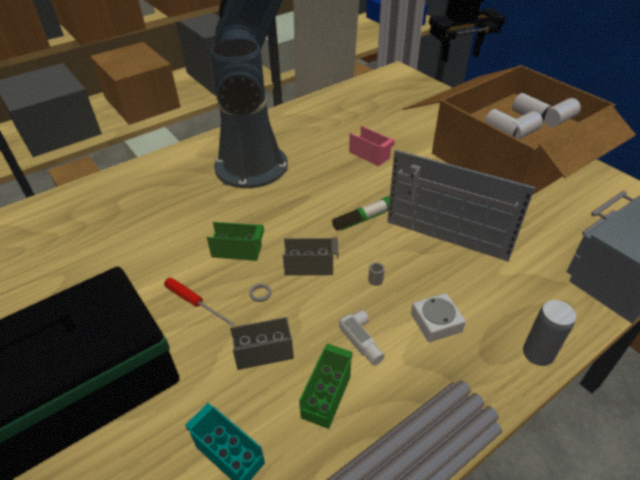

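View pics/top0.png

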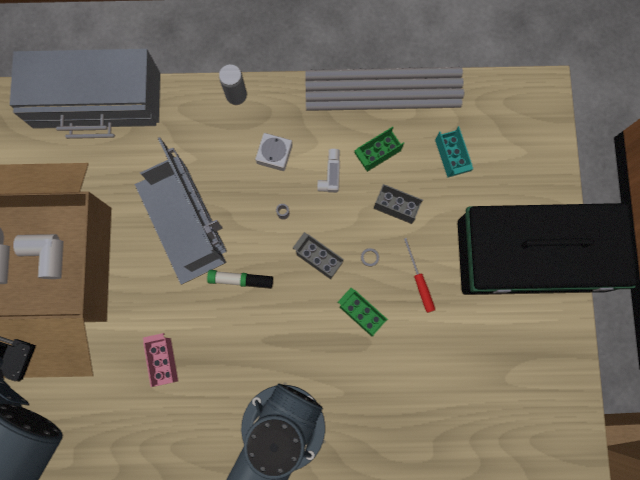

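View pics/wrist0.png

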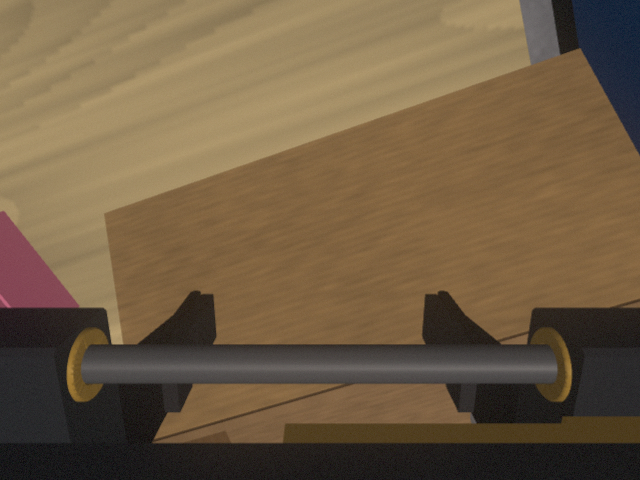

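Grey candidates: bin A at scene (311,257) / top (318,255), and bin B at scene (262,342) / top (398,203). The green, teal and pink bins are decoys. I'll check both grey bins in close crops, plus the panel.

```bash
python3 - <<'E'
import cv2, numpy as np
s=cv2.imread("pics/scene0.png");t=cv2.imread("pics/top0.png")
r=lambda im:cv2.convertScaleAbs(cv2.resize(im,(400,300),interpolation=cv2.INTER_CUBIC),alpha=1.5)
a=np.vstack([np.hstack([r(s[227:287,271:351]),r(s[312:372,222:302])]),np.hstack([r(t[225:285,278:358]),r(t[173:233,358:438])])])
cv2.imwrite("pics/crop1.png",a)
r2=lambda im:cv2.convertScaleAbs(cv2.resize(im,(800,600),interpolation=cv2.INTER_CUBIC),alpha=1.6)
cv2.imwrite("pics/crop2.png",r2(s[145:265,380:540])); cv2.imwrite("pics/crop3.png",r2(t[135:291,120:328][:156,:208]))
E
```

```text
(no output)
```

View pics/crop1.png

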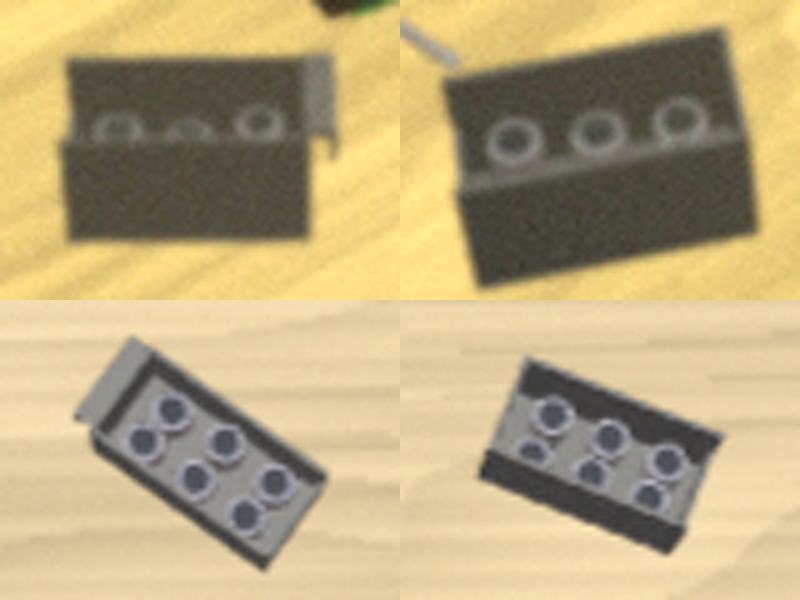

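View pics/crop2.png

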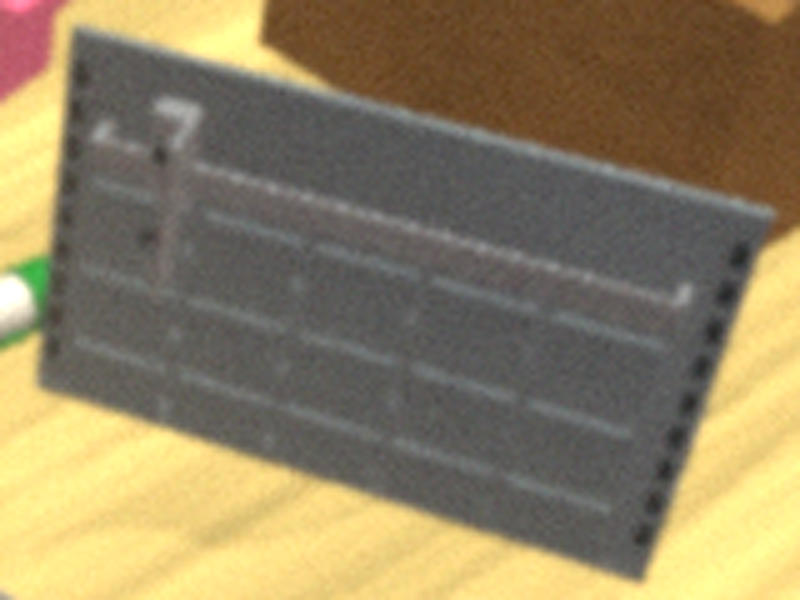

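View pics/crop3.png

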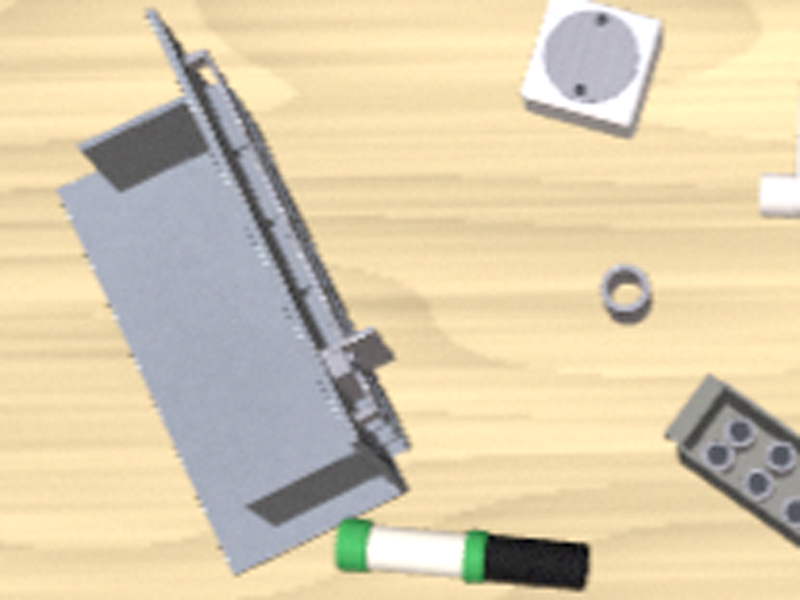

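Bin A at scene (311,257) has the hooked lip, the flange at scene (334,240) / top (298,240), so it's the target. Bin B is the plain one. Next I'll measure it and the panel.

```bash
cat > h.py <<'E'
import numpy as np, cv2
from scipy.spatial.transform import Rotation as R
np.set_printoptions(precision=4,suppress=True)
from rig import robot, vision
def ray(name,p,T=None):
    i=vision.camera_info(name); f=240/np.tan(np.radians(i["vfov"])/2)
    T=i["world_from_camera"] if T is None else T
    d=np.array([(p[0]-i["cx"])/f,-(p[1]-i["cy"])/f,-1.]); d=T[:3,:3]@d
    return T[:3,3],d/np.linalg.norm(d)
def onz(name,p,z,T=None):
    o,d=ray(name,p,T); return o+d*(z-o[2])/d[2]
def tri(*rs):
    A=np.zeros((3,3));b=np.zeros(3)
    for o,d in rs: M=np.eye(3)-np.outer(d,d);A+=M;b+=M@o
    x=np.linalg.solve(A,b); return x,[float(np.linalg.norm((np.eye(3)-np.outer(d,d))@(x-o))) for o,d in rs]
def wristT():
    o=robot.get_obs(); T=np.eye(4);T[:3,:3]=R.from_quat(o["tool_rot"]).as_matrix();T[:3,3]=o["position"]
    return T@vision.camera_info("wrist")["tool_from_camera"],o
E
python3 - <<'E'
from h import *
print("tool axes\n",R.from_quat(robot.get_obs()["tool_rot"]).as_matrix())
c=[onz("top",p,.065) for p in [(309,234.4),(296,251.4),(331,279),(343.4,260.4)]]
print("rim",np.array(c)); n=np.linalg.norm
print(n(c[0]-c[1]),n(c[1]-c[2]),n(c[2]-c[3]),n(c[3]-c[0]),"ctr",np.mean(c,0),"yaw",[np.degrees(np.arctan2(*(a)[[1,0]])) for a in (c[0]-c[3],c[1]-c[2])])
# scene: front rim near/far (66,140)->.. z .065 ; bottom corners z 0
for p,z in [((284.2,255),.065),((332.8,254.8),.065),((285,275),0),((332.4,275),0),((284.6,239),.065),((331.4,238.8),.065)]: print("scene",p,onz("scene",p,z))
P=[onz("scene",p,z) for p,z in [((388,222.6),0),((508.4,260.6),0),((395.6,150.6),.212),((534.6,187.6),.212)]]
print("panel",np.array(P),n(P[0]-P[1]),n(P[2]-P[3]))
E
```

```text
tool axes
 [[ 0.9477 -0.0008  0.3191]
 [-0.3191 -0.0015  0.9477]
 [-0.0003 -1.     -0.0017]]
rim [[ 0.4731 -0.0745  0.065 ]
 [ 0.4304 -0.0411  0.065 ]
 [ 0.359  -0.1271  0.065 ]
 [ 0.4051 -0.1593  0.065 ]]
0.0542441856071225 0.1117673523035361 0.05621376019019893 0.10867801592222426 ctr [ 0.4169 -0.1005  0.065 ] yaw [np.float64(51.246948802887985), np.float64(50.29975760748969)]
scene (284.2, 255) [ 0.415  -0.1545  0.065 ]
scene (332.8, 254.8) [ 0.4786 -0.0707  0.065 ]
scene (285, 275) [ 0.4129 -0.1562  0.    ]
scene (332.4, 275) [ 0.4779 -0.0714  0.    ]
scene (284.6, 239) [ 0.3737 -0.126   0.065 ]
scene (331.4, 238.8) [ 0.4371 -0.0427  0.065 ]
panel [[0.4227 0.146  0.    ]
 [0.6881 0.2761 0.    ]
 [0.4226 0.1466 0.212 ]
 [0.6893 0.2749 0.212 ]] 0.2955773937595124 0.29595839643333827
```

```bash
python3 - <<'E'
import cv2
t=cv2.imread("pics/top0.png")
r=lambda im:cv2.convertScaleAbs(cv2.resize(im,(800,600),interpolation=cv2.INTER_CUBIC),alpha=1.6)
cv2.imwrite("pics/c4.png",r(t[190:280,150:270])); cv2.imwrite("pics/c5.png",r(t[130:220,130:250]))
E
```

```text
(no output)
```

View pics/c4.png

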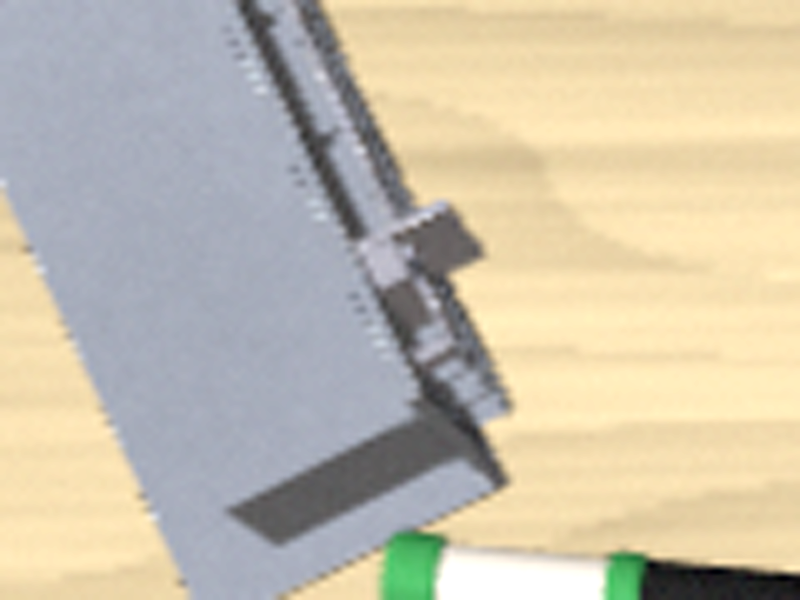

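View pics/c5.png

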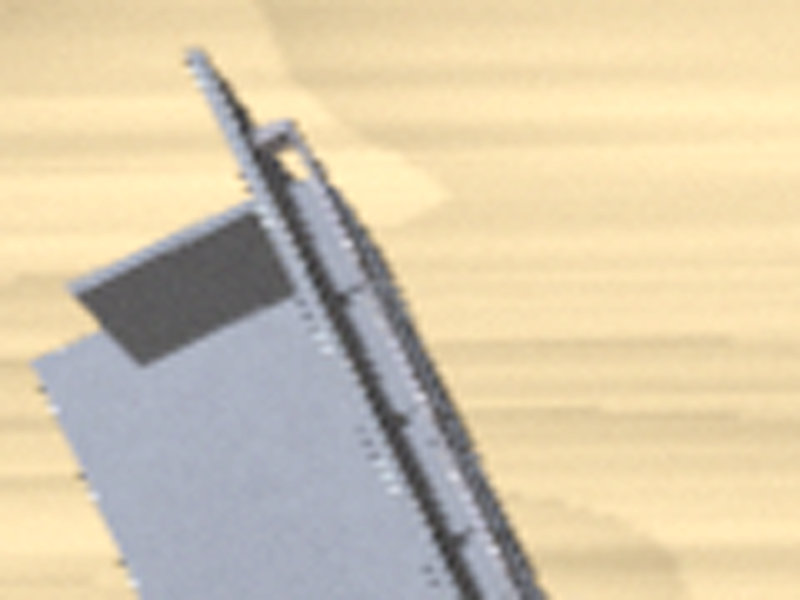

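```bash
python3 -m crank '[[0,-0.18,0,0,0,0,1],[0.1,-0.18,-0.15,0,0.06,0,1],[0.44,-0.18,-0.6,0,0.58,0,1],[0.44,-0.18,-0.6,0,0.58,0,1],[0.44,-0.18,-0.6,0,0.58,0,1],[0.44,-0.18,-0.6,0,0.58,0,1],[0.44,-0.18,-0.6,0,0.58,0,1],[0.44,-0.18,-0.6,0,0.58,0,1],[0.44,-0.18,-0.6,0,0.58,0,1],[0.44,-0.18,-0.6,0,0.58,0,1]]'
python3 - <<'E'
from h import *
o=robot.get_obs();M=R.from_quat(o["tool_rot"]).as_matrix();print(o["position"],np.degrees(np.arctan2(M[1,0],M[0,0])),o["q"],o["time"])
print(M.T@(np.array([.421,-.0995,.30])-o["position"])/.5)
E
```

```text
time: 1.4
position: [0.3121, 0.2373, 0.3265]
tool_rot: [-0.376, 0.599, -0.599, 0.376]
ft_force: [-1.5, 0.3, 0.6]
grip_width: 0.087
[0.3121 0.2373 0.3265] -115.72725944639075 [0.3629 0.0816 1.8418 0.0001 1.2187 0.8119] 1.4
[0.5122 0.0529 0.4886]
```

```bash
python3 -m crank '[[0.51,0.05,0.49,0,0.071,0,1],[0.51,0.05,0.49,0,0.071,0,1],[0.51,0.05,0.49,0,0.071,0,1],[0.51,0.05,0.49,0,0.071,0,1],[0.51,0.05,0.49,0,0.071,0,1],[0.51,0.05,0.49,0,0.071,0,1],[0.51,0.05,0.49,0,0.071,0,1],[0.51,0.05,0.49,0,0.071,0,1]]'
python3 - <<'E'
from h import *
T,o=wristT();cv2.imwrite("pics/w1.png",vision.camera("wrist"));np.save("w1.npy",T)
print(o["position"],o["time"])
E
```

```text
time: 2.4
position: [0.424, -0.0969, 0.3012]
tool_rot: [-0.31, 0.636, -0.635, 0.309]
ft_force: [-0.4, 0.1, 0.5]
grip_width: 0.0872
[ 0.424  -0.0969  0.3012] 2.4
```

View pics/w1.png

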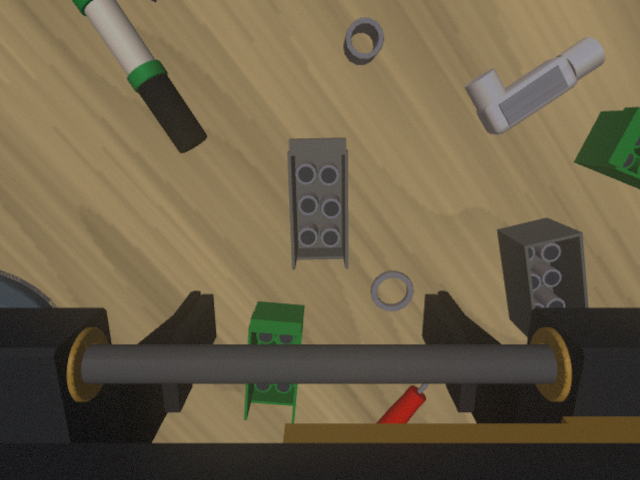

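The target is centred at (319,203) with its flange at (318,145). I'll zoom in for the corners.

```bash
python3 - <<'E'
import cv2
t=cv2.imread("pics/w1.png")
cv2.imwrite("pics/c6.png",cv2.convertScaleAbs(cv2.resize(t[130:274,270:372],(425,600),interpolation=cv2.INTER_CUBIC),alpha=2))
E
```

```text
(no output)
```

View pics/c6.png

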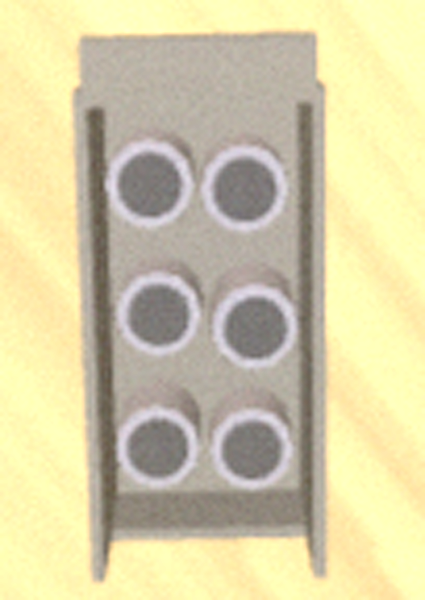

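```bash
python3 - <<'E'
from h import *
T=np.load("w1.npy");n=np.linalg.norm;s=600/144
c=np.array([onz("wrist",(270+a/s,130+b/s),z,T) for a,b,z in [(74,88,.065),(325,86,.065),(323,578,.065),(95,580,.065),(80,37,.068),(315,35,.068)]])
print(c);f=(c[0]+c[1])/2;g=(c[2]+c[3])/2;l=(c[4]+c[5])/2
print(n(c[0]-c[1]),n(c[2]-c[3]),n(f-g),n(l-f)); d=f-g;print("yaw",np.degrees(np.arctan2(d[1],d[0])),"ctr",(f+g)/2)
d/=n(d); print(f-d*.055,l-d*.066)
o=robot.get_obs();M=R.from_quat(o["tool_rot"]).as_matrix();print("toolx yaw",np.degrees(np.arctan2(M[1,0],M[0,0])),M)
E
```

```text
[[ 0.4339 -0.0383  0.065 ]
 [ 0.476  -0.0708  0.065 ]
 [ 0.4093 -0.1586  0.065 ]
 [ 0.3678 -0.1268  0.065 ]
 [ 0.4418 -0.031   0.068 ]
 [ 0.4806 -0.061   0.068 ]]
0.05317788105930392 0.05231818326366649 0.11037582603537337 0.011014575594944592
yaw 52.98087990639202 ctr [ 0.4217 -0.0986  0.065 ]
[ 0.4219 -0.0985  0.065 ] [ 0.4215 -0.0987  0.068 ]
toolx yaw -128.0385857480929 [[-0.6162 -0.0012  0.7876]
 [-0.7876  0.001  -0.6162]
 [-0.     -1.     -0.0015]]
```

```bash
python3 -m crank '[[0.0055,0.3,-0.0015,0,-0.003,0,1],[0.0055,0.3,-0.0015,0,-0.003,0,1],[0.0055,0.3,-0.0015,0,-0.003,0,1],[0.0055,0.45,-0.0015,0,-0.003,0,1],[0.0055,0.516,-0.0015,0,-0.003,0,1],[0.0055,0.516,-0.0015,0,-0.003,0,1],[0.0055,0.516,-0.0015,0,-0.003,0,1]]'
python3 -m crank '[[0,0,0,0,0,0,-1],[0,0,0,0,0,0,-1],[0,0,0,0,0,0,-1],[0,0,0,0,0,0,-1],[0,0,0,0,0,0,-1],[0,0,0,0,0,0,-1]]' 35
python3 - <<'E'
from h import *
T,o=wristT();print(o)
cv2.imwrite("pics/w2.png",vision.camera("wrist"))
E
```

```text
time: 3.32
position: [0.423, -0.0987, 0.0448]
tool_rot: [0.313, -0.634, 0.635, -0.313]
ft_force: [-0.3, 1.0, 0.7]
grip_width: 0.0871
time: 4.08
position: [0.4221, -0.099, 0.044]
tool_rot: [-0.313, 0.634, -0.634, 0.312]
ft_force: [-0.3, 0.5, 6.7]
grip_width: 0.0533
{'time': 4.075, 'q': array([-0.4892,  0.659 ,  2.0535, -0.    ,  0.4296,  0.1658]), 'joint_velocities': array([-0.0021,  0.0005,  0.0002, -0.0009,  0.0002,  0.0001]), 'joint_torque': array([ -0.214 , -32.6925,  -3.5738,   0.0346,  -0.3372,   0.0371]), 'position': array([ 0.4221, -0.099 ,  0.044 ]), 'tool_rot': array([-0.3127,  0.6344, -0.6341,  0.3125]), 'ft_force': array([-0.2589,  0.4523,  6.6828]), 'moment': array([0.0742, 0.2765, 0.0137]), 'grip_width': 0.053339761282541094}
```

View pics/w2.png

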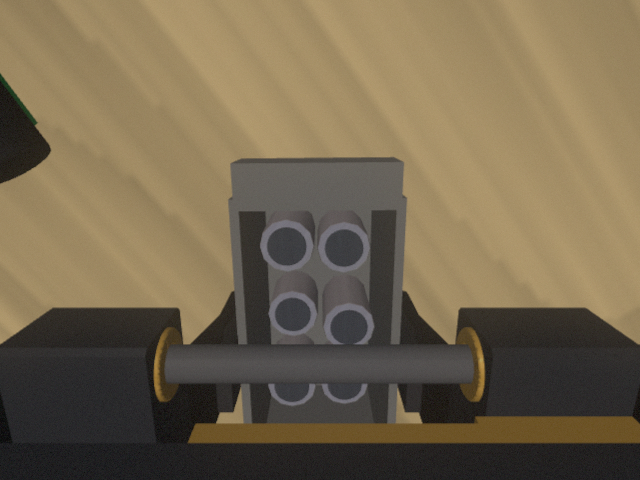

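```bash
python3 -m crank '[[0,-0.03,0,0,0,0,-1],[0,-0.1,0,0,0,0,-1],[0,-0.2,0,0,0,0,-1],[0,-0.312,0,0,0,0,-1],[0,-0.312,0,0,0,0,-1],[0,-0.312,0,0,0,0,-1]]'
python3 - <<'E'
from h import *
T,o=wristT();print(o["moment"],o["grip_width"])
for nm,(p,z) in {"fin top scene":((380+165/5,145+103/5),.19),"fin bot scene":((380+160/5,145+285/5),.105)}.items(): print(nm,onz("scene",p,z))
for nm,(p,z) in {"fin top":((216.3,220.8),.19),"fin bot":((222.8,227.5),.105),"sheet far top":((150+ -20+190*.15,130+50*.15),.212)}.items(): print(nm,onz("top",p,z))
a=np.array([.4227,.146]);b=np.array([.6887,.2755]);d=b-a;print(np.degrees(np.arctan2(d[1],d[0])))
u=d/np.linalg.norm(d);m=(a+b)/2; print("mid",m)
px=np.array([-u[1],u[0]]);py=-u
for p in [(.4,.1)]: pass
E
```

```text
time: 4.88
position: [0.4212, -0.0986, 0.1986]
tool_rot: [-0.313, 0.635, -0.634, 0.312]
ft_force: [-0.1, -0.0, -4.3]
grip_width: 0.0539
[-0.0254  0.1158  0.0589] 0.05394784293983973
fin top scene [0.4659 0.1608 0.19  ]
fin bot scene [0.4861 0.1512 0.105 ]
fin top [0.4856 0.1394 0.19  ]
fin bot [0.4871 0.1369 0.105 ]
sheet far top [0.684  0.2735 0.212 ]
25.95876926156065
mid [0.5557 0.2107]
```

```bash
python3 -m crank '[[-0.08,-0.02,0.01,0,-0.05,0,-1],[-0.17,-0.02,0.025,0,-0.1,0,-1],[-0.26,-0.02,0.035,0,-0.15,0,-1],[-0.35,-0.02,0.05,0,-0.2,0,-1],[-0.43,-0.02,0.06,0,-0.25,0,-1],[-0.494,-0.02,0.07,0,-0.3,0,-1],[-0.494,-0.02,0.07,0,-0.352,0,-1],[-0.494,-0.02,0.07,0,-0.352,0,-1],[-0.494,-0.02,0.07,0,-0.352,0,-1]]'
python3 - <<'E'
from h import *
T,o=wristT();np.save("w3.npy",T);im=vision.camera("wrist");cv2.imwrite("pics/w3.png",im)
M=R.from_quat(o["tool_rot"]).as_matrix();print(o["q"],"toolx yaw",np.degrees(np.arctan2(M[1,0],M[0,0])))
E
```

```text
time: 6.0
position: [0.5993, 0.0752, 0.2074]
tool_rot: [0.599, -0.378, 0.375, -0.598]
ft_force: [0.0, -0.0, -4.2]
grip_width: 0.0539
[-0.06    0.5346  1.5137 -0.0001  1.0978 -0.5079] toolx yaw -64.33511003202247
```

View pics/w3.png

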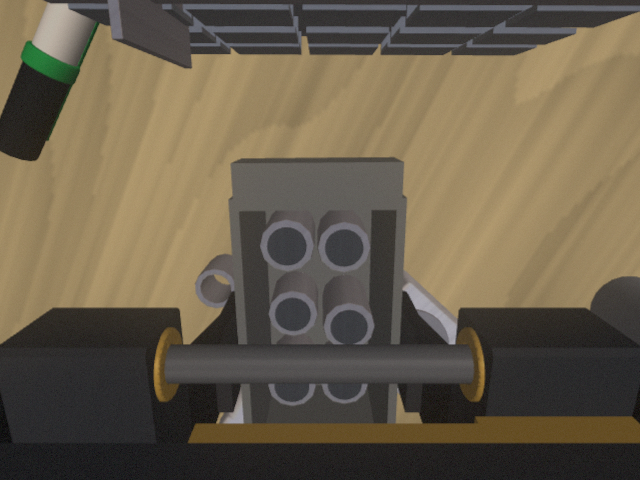

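```bash
python3 -m crank '[[0.1,-0.06,0,0,0,0,-1],[0.14,-0.1,0,0,0,0,-1],[0.14,-0.1,0,0,0,0,-1],[0.14,-0.1,0,0,0,0,-1]]'
python3 - <<'E'
from h import *
T,o=wristT();np.save("w4.npy",T);im=vision.camera("wrist");cv2.imwrite("pics/w4.png",im)
cv2.imwrite("pics/w4c.png",cv2.convertScaleAbs(cv2.resize(im[0:160],(800,200)),alpha=1.8))
cv2.imwrite("pics/w4d.png",cv2.convertScaleAbs(cv2.resize(im[0:150,0:200],(800,600),interpolation=cv2.INTER_CUBIC),alpha=1.8))
E
```

```text
time: 6.55
position: [0.6295, 0.013, 0.2583]
tool_rot: [0.599, -0.377, 0.375, -0.599]
ft_force: [0.4, 0.5, -4.4]
grip_width: 0.054
```

View pics/w4.png

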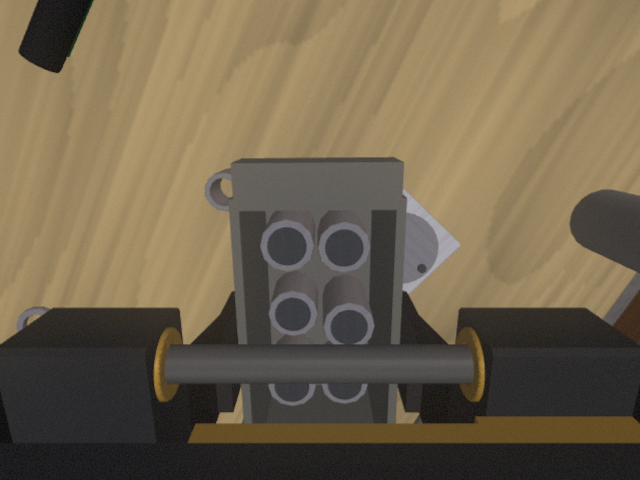

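View pics/w4d.png

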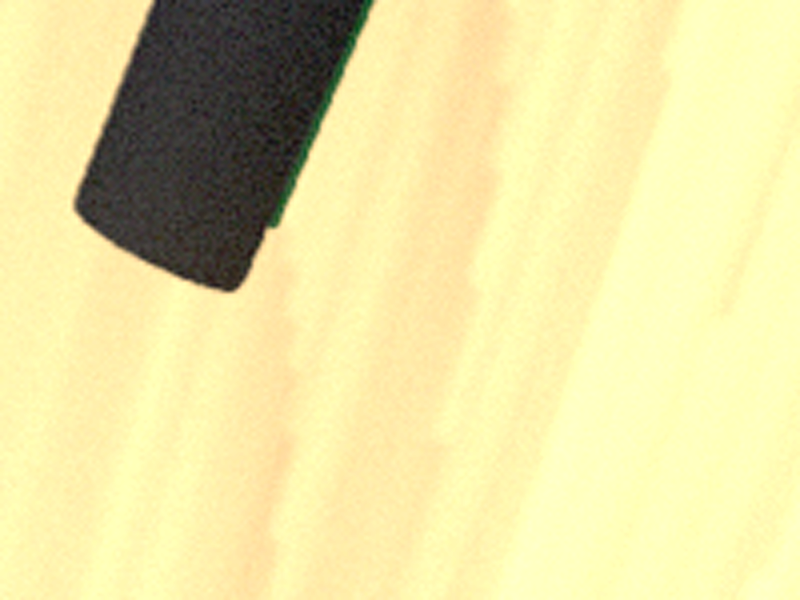

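```bash
python3 -m crank '[[0,-0.05,0,0,0,0,-1],[-0.1,-0.05,0,0,0,0,-1],[-0.2,-0.05,0,0,0,0,-1],[-0.22,-0.05,0,0,0,0,-1],[-0.22,-0.05,0,0,0,0,-1],[-0.22,-0.05,0,0,0,0,-1]]'
python3 - <<'E'
from h import *
T,o=wristT();np.save("w5.npy",T);im=vision.camera("wrist");cv2.imwrite("pics/w5.png",im)
cv2.imwrite("pics/w5d.png",cv2.convertScaleAbs(cv2.resize(im[0:150,60:260],(800,600),interpolation=cv2.INTER_CUBIC),alpha=1.8))
E
```

```text
time: 7.35
position: [0.5837, 0.1108, 0.2842]
tool_rot: [0.599, -0.376, 0.376, -0.599]
ft_force: [0.2, 0.1, -4.0]
grip_width: 0.0537
```

View pics/w5.png

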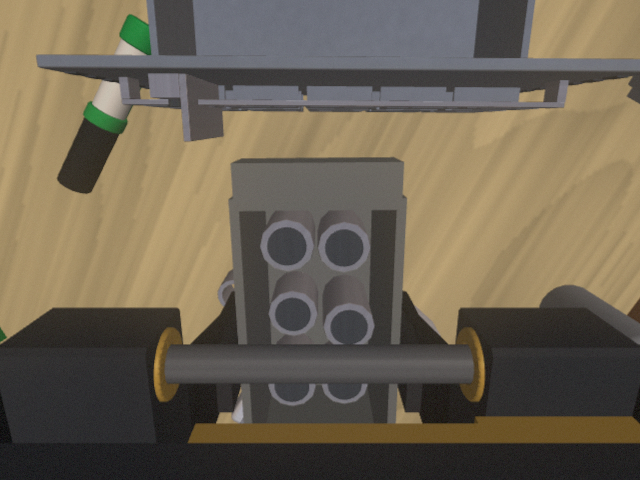

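View pics/w5d.png

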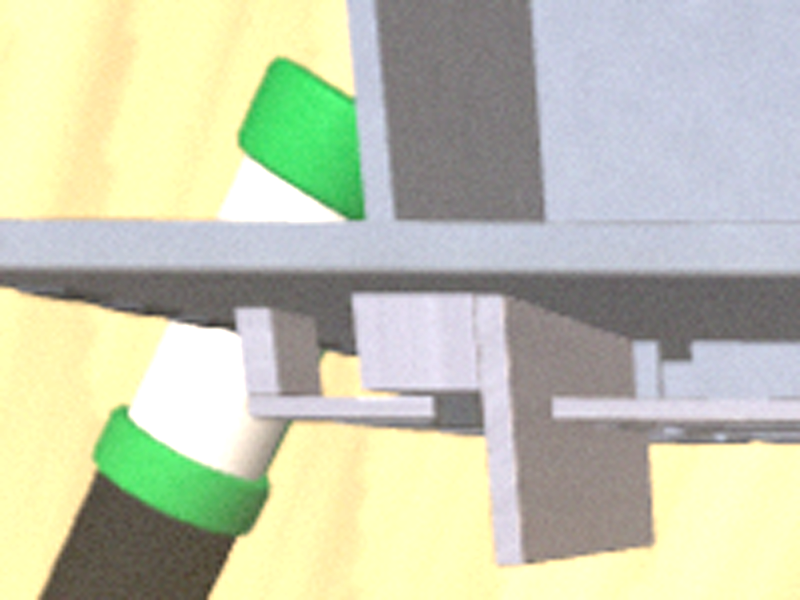

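```bash
python3 - <<'E'
import cv2
im=cv2.imread("pics/w5.png")
cv2.imwrite("pics/w5e.png",cv2.convertScaleAbs(cv2.resize(im[50:140,520:640],(800,600),interpolation=cv2.INTER_CUBIC),alpha=1.8))
E
```

```text
(no output)
```

View pics/w5e.png

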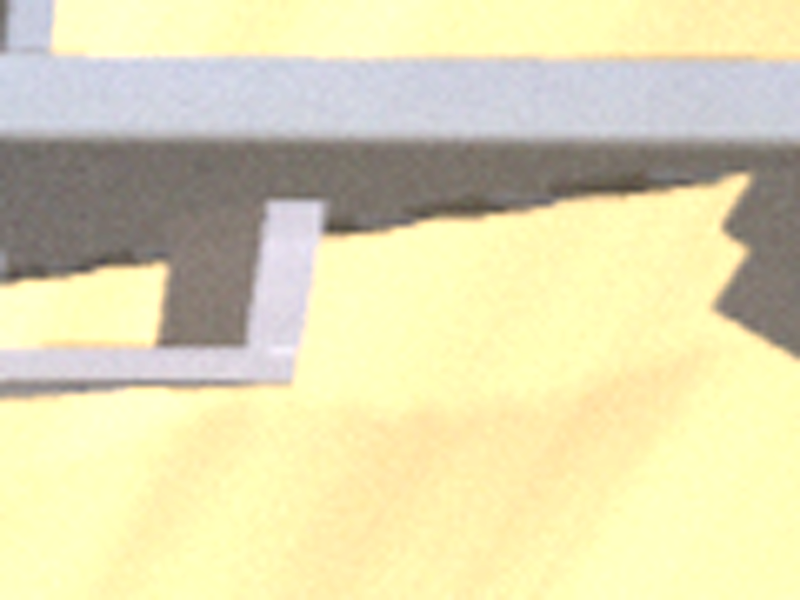

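```bash
python3 - <<'E'
from h import *
T=np.load("w5.npy");n=np.linalg.norm
L,Rr=(122.7,104),(563.6,107.6)
zs=np.linspace(.15,.2,51);ls=[n(onz("wrist",L,z,T)-onz("wrist",Rr,z,T)) for z in zs]
H=np.interp(-.26,-np.array(ls),zs);print("H",H)
H=float(np.clip(H,.165,.185))
a=onz("wrist",L,H,T);b=onz("wrist",Rr,H,T);u=(b-a)/n(b-a);print("rail",a,b,np.degrees(np.arctan2(u[1],u[0])))
px=np.array([-u[1],u[0],0]);
s1=onz("wrist",(60,68),.212,T);s2=onz("wrist",(640,71.3),.212,T);w=s2-s1;print("sheet yaw",np.degrees(np.arctan2(w[1],w[0])), "sheet-rail front",(s1-a)@px,(s2-a)@px)
f=onz("wrist",(190.75,140.5),.19,T);fb=onz("wrist",(185.75,74.25),.19,T);print("fin",f,fb,(f-a)@px,(fb-a)@px,"along from left end",(f-a)@u,(fb-a)@u)
o=robot.get_obs();M=R.from_quat(o["tool_rot"]).as_matrix();p=o["position"]
print("tool",p,np.degrees(np.arctan2(M[1,0],M[0,0])),"TCP from rail front",(p-a)@px,"TCP along before fin (+ is clear)",(p-f)@u)
# bin flange back edge in image z of flange=TCP-.044+.068
for q in [(232,161),(402,160)]: 
    g=onz("wrist",q,p[2]-.044+.068,T); print("flange rear",(g-p)@-M[:,0],(g-p)@M[:,2])
E
```

```text
H 0.16796646878572333
rail [0.4411 0.1391 0.168 ] [0.6761 0.2504 0.168 ] 25.343148351134253
sheet yaw 25.480605166097057 sheet-rail front 0.014664107777063971 0.015332513425287483
fin [0.4901 0.1406 0.19  ] [0.4755 0.1714 0.19  ] -0.019623178091575242 0.01447478513044821 along from left end 0.044954193994444315 0.04493766791988617
tool [0.5838 0.1105 0.2842] -64.23611673557652 TCP from rail front -0.0869932995258029 TCP along before fin (+ is clear) 0.07178102972326625
flange rear 0.06708296806436652 -0.025253661436271845
flange rear 0.06739008258363878 0.023401653643409744
```

```bash
python3 -m crank '[[-0.02,0,0,0,0.002,0,-1],[-0.04,0.05,0,0,0.002,0,-1],[-0.04,0.12,0,0,0.002,0,-1],[-0.04,0.17,0,0,0.002,0,-1],[-0.044,0.184,0,0,0.002,0,-1],[-0.048,0.184,0,0,0.002,0,-1],[-0.05,0.184,0,0,0.002,0,-1],[-0.05,0.184,0,0,0.002,0,-1],[-0.05,0.184,0,0,0.002,0,-1]]'
cat > st.py <<'E'
from h import *
a=np.array([0.4411,0.1391,0.168]);t=np.radians(25.4);u=np.array([np.cos(t),np.sin(t),0]);px=np.array([-u[1],u[0],0]);f=np.array([.4901,.1406,.19])
o=robot.get_obs();M=R.from_quat(o["tool_rot"]).as_matrix();p=o["position"];F=o["ft_force"]
print("t",o["time"],"x %.4f clear %.4f z %.4f yaw %.2f"%((p-a)@px,(p-f)@u,p[2],np.degrees(np.arctan2(M[1,0],M[0,0]))),"F px,-y,z",F@px,F@u,F[2],"mom",o["moment"])
E
python3 st.py
```

```text
time: 8.52
position: [0.5727, 0.1339, 0.1933]
tool_rot: [-0.598, 0.377, -0.378, 0.598]
ft_force: [1.6, -0.0, -3.4]
grip_width: 0.0536
t 8.525 x -0.0611 clear 0.0718 z 0.1933 yaw -64.54 F px,-y,z -0.6792788701933101 1.398991048133315 -3.371026643794119 mom [-0.0781  0.0145  0.0062]
```

```bash
python3 st.py; python3 -m crank '[[-0.002,0,0,0,0,0,-1],[-0.004,0,0,0,0,0,-1],[-0.006,0,0,0,0,0,-1],[-0.006,0,0,0,0,0,-1]]'; python3 st.py;  python3 -m crank '[[-0.001,0,0,0,0,0,-1],[-0.002,0,0,0,0,0,-1],[-0.002,0,0,0,0,0,-1]]'; python3 st.py
```

```text
t 8.525 x -0.0611 clear 0.0718 z 0.1933 yaw -64.54 F px,-y,z -0.6792788701933101 1.398991048133315 -3.371026643794119 mom [-0.0781  0.0145  0.0062]
time: 9.02
position: [0.571, 0.1367, 0.1925]
tool_rot: [0.598, -0.378, 0.377, -0.598]
ft_force: [0.3, 0.1, -3.9]
grip_width: 0.0542
t 9.025 x -0.0579 clear 0.0714 z 0.1925 yaw -64.53 F px,-y,z -0.03435828961939209 0.281329194450454 -3.9257112100050717 mom [-0.1421 -0.0371 -0.0371]
time: 9.4
position: [0.5706, 0.1375, 0.1925]
tool_rot: [0.598, -0.378, 0.377, -0.598]
ft_force: [-0.6, 0.1, -3.8]
grip_width: 0.0536
t 9.4 x -0.0570 clear 0.0714 z 0.1925 yaw -64.54 F px,-y,z 0.321267913375611 -0.5269001617572281 -3.824142758177447 mom [-0.068  -0.0365  0.0139]
```

```bash
for i in 1; do python3 -m crank '[[-0.001,0,0,0,0,0,-1],[-0.002,0,0,0,0,0,-1],[-0.002,0,0,0,0,0,-1]]' >/dev/null; done; python3 st.py; python3 -m crank '[[-0.001,0,0,0,0,0,-1],[-0.002,0,0,0,0,0,-1],[-0.002,0,0,0,0,0,-1]]'>/dev/null; python3 st.py
```

```text
t 9.775 x -0.0559 clear 0.0714 z 0.1926 yaw -64.53 F px,-y,z -0.35387669347217976 0.8230446874993977 -3.759707273377737 mom [-0.0929 -0.0023  0.0264]
t 10.15 x -0.0555 clear 0.0715 z 0.1927 yaw -64.53 F px,-y,z -2.5326491316308344 -0.18539425165109097 -3.439287180670869 mom [-0.5092 -0.1363 -0.0311]
```

Back wall touched the rail front at x ≈ -0.0556. I'll back off 3 mm to centre the slot, then lower and feel.

```bash
python3 -m crank '[[0.006,0,0,0,0,0,-1],[0.006,0.01,0,0,0,0,-1],[0.006,0.024,0,0,0,0,-1],[0.006,0.038,0,0,0,0,-1],[0.006,0.044,0,0,0,0,-1],[0.006,0.044,0,0,0,0,-1]]'>/dev/null; python3 st.py; python3 -m crank '[[0,0.004,0,0,0,0,-1],[0,0.008,0,0,0,0,-1],[0,0.012,0,0,0,0,-1],[0,0.012,0,0,0,0,-1]]'>/dev/null; python3 st.py;python3 -m crank '[[0,0.004,0,0,0,0,-1],[0,0.008,0,0,0,0,-1],[0,0.008,0,0,0,0,-1]]'>/dev/null; python3 st.py
```

```text
t 10.9 x -0.0579 clear 0.0713 z 0.1701 yaw -64.54 F px,-y,z 0.03942605342846155 -0.20914429419110322 -3.5054721668482967 mom [-0.0801  0.023   0.0154]
t 11.4 x -0.0579 clear 0.0713 z 0.1644 yaw -64.53 F px,-y,z -0.259976728366438 0.16122541718796485 -3.742933857721738 mom [-0.055   0.0349  0.0052]
t 11.775 x -0.0579 clear 0.0713 z 0.1603 yaw -64.54 F px,-y,z -0.38259829092264225 -0.4592454525833414 -4.407415219874786 mom [-0.0769  0.0373 -0.0249]
```

```bash
python3 -m crank '[[0,0.003,0,0,0,0,-1],[0,0.006,0,0,0,0,-1],[0,0.006,0,0,0,0,-1]]'>/dev/null; python3 st.py;python3 -m crank '[[0,0.003,0,0,0,0,-1],[0,0.006,0,0,0,0,-1],[0,0.006,0,0,0,0,-1]]'>/dev/null; python3 st.py
python3 - <<'E'
from h import *
im=vision.camera("wrist");cv2.imwrite("pics/w6.png",cv2.convertScaleAbs(cv2.resize(im[0:300,100:500],(800,600)),alpha=1.8))
s=vision.camera("scene");cv2.imwrite("pics/s6.png",cv2.convertScaleAbs(cv2.resize(s[130:280,360:560],(800,600),interpolation=cv2.INTER_CUBIC),alpha=1.8))
E
```

```text
t 12.15 x -0.0579 clear 0.0713 z 0.1574 yaw -64.54 F px,-y,z 0.14164103829573885 -0.18859007049893148 -3.3320185733143672 mom [-0.0373  0.0027 -0.0249]
t 12.525 x -0.0579 clear 0.0713 z 0.1544 yaw -64.53 F px,-y,z 0.09520639775566792 0.08149062812124228 -2.8960066286984265 mom [-0.0282 -0.0079 -0.0357]
```

View pics/w6.png

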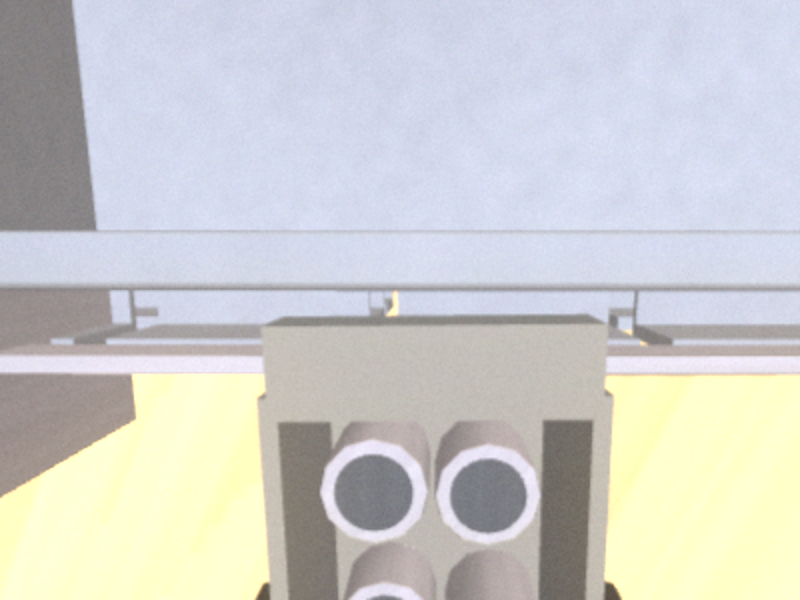

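View pics/s6.png

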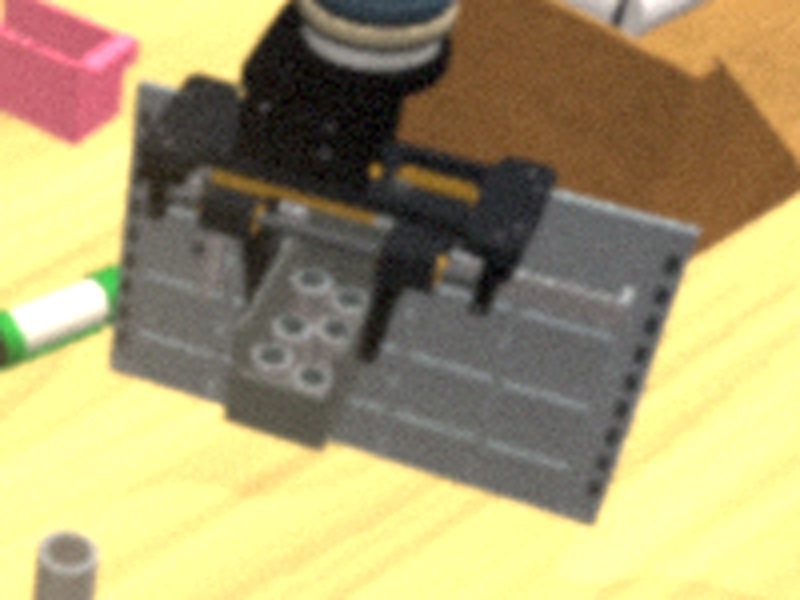

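```bash
python3 -m crank '[[0,0.002,0,0,0,0,-1],[0,0.004,0,0,0,0,-1],[0,0.004,0,0,0,0,-1]]'>/dev/null; python3 st.py;python3 -m crank '[[0,0.002,0,0,0,0,-1],[0,0.004,0,0,0,0,-1],[0,0.004,0,0,0,0,-1]]'>/dev/null; python3 st.py;python3 -m crank '[[0,0.002,0,0,0,0,-1],[0,0.002,0,0,0,0,-1]]'>/dev/null; python3 st.py
```

```text
t 13.0 x -0.0580 clear 0.0713 z 0.1524 yaw -64.54 F px,-y,z -0.47193851922628477 0.43979254938981327 -3.9181545503969755 mom [-0.0866  0.0272 -0.0242]
t 13.375 x -0.0580 clear 0.0713 z 0.1504 yaw -64.53 F px,-y,z 0.27217897463105595 0.2596187743314469 -2.77034307874741 mom [-0.0292 -0.0044  0.0179]
t 13.625 x -0.0580 clear 0.0714 z 0.1495 yaw -64.54 F px,-y,z -0.46205301979411756 0.0575305088670545 -4.120041774612275 mom [-0.1309  0.0096  0.027 ]
```

```bash
python3 -m crank '[[0,0.002,0,0,0,0,-1],[0,0.002,0,0,0,0,-1]]'>/dev/null; python3 st.py;python3 -m crank '[[0,0.002,0,0,0,0,-1],[0,0.002,0,0,0,0,-1]]'>/dev/null; python3 st.py;python3 -m crank '[[0,0.002,0,0,0,0,-1],[0,0.002,0,0,0,0,-1]]'>/dev/null; python3 st.py
```

```text
t 13.875 x -0.0580 clear 0.0714 z 0.1485 yaw -64.54 F px,-y,z 0.4605571536222335 0.38017795177698155 -3.6358553188882405 mom [-0.045   0.0433  0.0305]
t 14.125 x -0.0579 clear 0.0715 z 0.1480 yaw -64.54 F px,-y,z 0.5673212525005725 -0.1857571784424707 0.013759780406314204 mom [0.1304 0.369  0.0005]
t 14.375 x -0.0576 clear 0.0714 z 0.1470 yaw -64.53 F px,-y,z 1.3919867165355437 -2.185842338256924 3.606249250743018 mom [0.4696 0.5546 0.144 ]
```

Full weight is on the rail: Fz went from -3.8 to +3.6 N, with contact at TCP z ≈ 0.148, so H ≈ 0.169. I'll ease off 0.4 mm and slide toward the fin along tool -z.

```bash
python3 -m crank '[[0,-0.0008,0,0,0,0,-1],[0,-0.0008,0,0,0,0,-1]]'>/dev/null; python3 st.py;  python3 -m crank '[[0,0,-0.004,0,0,0,-1],[0,0,-0.008,0,0,0,-1],[0,0,-0.012,0,0,0,-1],[0,0,-0.012,0,0,0,-1]]'>/dev/null; python3 st.py
```

```text
t 14.625 x -0.0577 clear 0.0714 z 0.1471 yaw -64.54 F px,-y,z 1.5816979250335705 -1.3089310661723996 3.192427281623627 mom [0.5084 0.5012 0.0464]
t 15.125 x -0.0587 clear 0.0659 z 0.1472 yaw -64.55 F px,-y,z -1.7245846815216694 3.586786570805765 1.4473291224319698 mom [ 0.2047 -0.2239 -0.1488]
```

```bash
python3 -m crank '[[-0.0005,0,-0.006,0,0,0,-1],[-0.0008,0,-0.012,0,0,0,-1],[-0.001,0,-0.018,0,0,0,-1],[-0.001,0,-0.024,0,0,0,-1],[-0.001,0,-0.024,0,0,0,-1]]'>/dev/null; python3 st.py;  python3 -m crank '[[0,0,-0.006,0,0,0,-1],[0,0,-0.012,0,0,0,-1],[0,0,-0.018,0,0,0,-1],[0,0,-0.022,0,0,0,-1],[0,0,-0.022,0,0,0,-1]]'>/dev/null; python3 st.py
```

```text
t 15.75 x -0.0574 clear 0.0529 z 0.1470 yaw -64.53 F px,-y,z -1.164109452737929 2.052345655145596 4.4251951468713315 mom [ 0.4224 -0.1303 -0.1834]
t 16.375 x -0.0576 clear 0.0421 z 0.1470 yaw -64.54 F px,-y,z 0.8016579463622011 2.3270685705140637 2.568748875931333 mom [ 0.4353 -0.1374 -0.1191]
```

```bash
python3 -m crank '[[0,0,-0.006,0,0,0,-1],[0,0,-0.012,0,0,0,-1],[0,0,-0.018,0,0,0,-1],[0,0,-0.022,0,0,0,-1],[0,0,-0.022,0,0,0,-1]]'>/dev/null; python3 st.py;  python3 -m crank '[[0,0,-0.002,0,0,0,-1],[0,0,-0.004,0,0,0,-1],[0,0,-0.004,0,0,0,-1]]'>/dev/null; python3 st.py
python3 -m crank '[[0,0,-0.002,0,0,0,-1],[0,0,-0.002,0,0,0,-1]]'>/dev/null; python3 st.py
```

```text
t 17.0 x -0.0575 clear 0.0309 z 0.1469 yaw -64.52 F px,-y,z -0.655852260984182 2.162838843821534 3.2266429625945774 mom [ 0.3977 -0.2038 -0.1259]
t 17.375 x -0.0576 clear 0.0293 z 0.1470 yaw -64.53 F px,-y,z -0.4407990960624532 3.923769002677054 2.4975154647092372 mom [ 0.4574 -0.2709 -0.1995]
t 17.625 x -0.0576 clear 0.0283 z 0.1469 yaw -64.53 F px,-y,z 0.5578499395670751 3.950281123030181 3.0290082760954578 mom [ 0.4662 -0.272  -0.2805]
```

```bash
python3 -m crank '[[0,0,-0.001,0,0,0,-1],[0,0,-0.002,0,0,0,-1],[0,0,-0.002,0,0,0,-1]]'>/dev/null; python3 st.py
python3 -m crank '[[0,0,-0.001,0,0,0,-1],[0,0,-0.002,0,0,0,-1],[0,0,-0.002,0,0,0,-1]]'>/dev/null; python3 st.py
```

```text
t 18.0 x -0.0576 clear 0.0275 z 0.1470 yaw -64.54 F px,-y,z -0.04876543018551129 3.6974070862838024 1.8904533253814466 mom [ 0.5226 -0.3392 -0.2937]
t 18.375 x -0.0576 clear 0.0274 z 0.1471 yaw -64.58 F px,-y,z 0.997834584973233 6.24684779996261 1.0168793431138612 mom [ 0.6596 -0.5402 -0.3324]
```

```bash
python3 -m crank '[[0,0,-0.0015,0,0,0,-1],[0,0,-0.0015,0,0,0,-1]]'>/dev/null; python3 st.py
python3 - <<'E'
from h import *
im=vision.camera("wrist");cv2.imwrite("pics/w7.png",cv2.convertScaleAbs(cv2.resize(im[0:300,100:500],(800,600)),alpha=1.8))
E
```

```text
t 18.625 x -0.0577 clear 0.0273 z 0.1471 yaw -64.61 F px,-y,z 0.9037611870863465 7.960042963123356 1.1117820272794061 mom [ 0.7246 -0.7129 -0.4238]
```

View pics/w7.png

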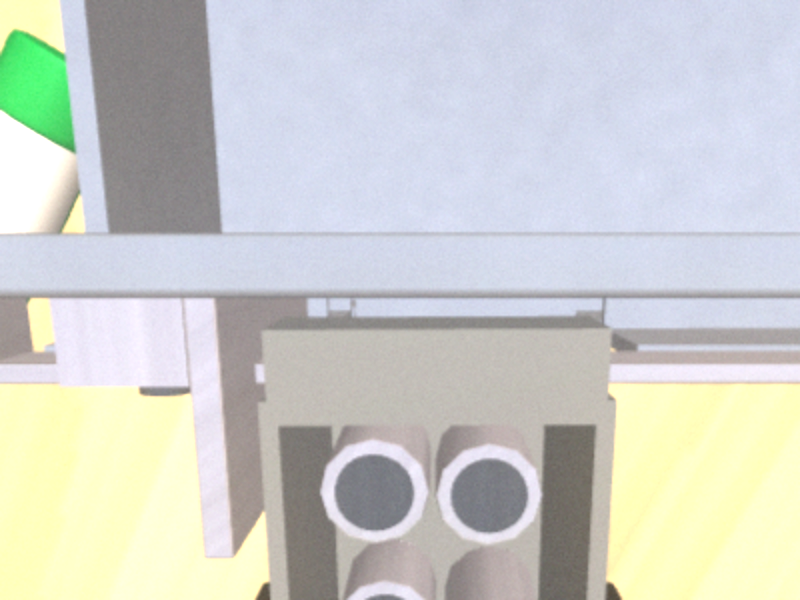

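```bash
python3 -m crank '[[-0.002,0,0,0,0,0,-1],[-0.004,0,0,0,0,0,-1],[-0.004,0,0,0,0,0,-1]]'>/dev/null; python3 st.py
```

```text
t 19.05 x -0.0574 clear 0.0275 z 0.1473 yaw -64.50 F px,-y,z -4.215144143078928 5.985276691716396 0.09047394720539315 mom [-0.0052 -0.9086 -0.2508]
```

```bash
python3 -m crank '[[0,0,0,0,0,0,-1],[0,0,0,0,0,0,-1],[0,0,0,0,0,0,-1]]' 4 >/dev/null; python3 st.py; python3 -m crank '[[0,0,0,0,0,0,0.28],[0,0,0,0,0,0,0.32],[0,0,0,0,0,0,0.36],[0,0,0,0,0,0,0.5],[0,0,0,0,0,0,0.7],[0,0,0,0,0,0,0.7],[0,0,0,0,0,0,0.7]]'; python3 st.py
python3 - <<'E'
from h import *
im=vision.camera("wrist");cv2.imwrite("pics/w8.png",im)
s=vision.camera("scene");cv2.imwrite("pics/s8.png",cv2.convertScaleAbs(cv2.resize(s[130:280,360:560],(800,600),interpolation=cv2.INTER_CUBIC),alpha=1.8))
E
```

```text
t 19.425 x -0.0568 clear 0.0266 z 0.1467 yaw -64.47 F px,-y,z -2.922248614493667 5.070608158578479 -0.8647532079979201 mom [-0.0487 -0.9321 -0.1272]
time: 20.3
position: [0.5283, 0.1192, 0.1469]
tool_rot: [0.598, -0.378, 0.377, -0.598]
ft_force: [-0.3, -0.2, 0.0]
grip_width: 0.0733
t 20.3 x -0.0554 clear 0.0253 z 0.1469 yaw -64.53 F px,-y,z -0.0821572253907463 -0.38560953435312 0.026891585459262166 mom [-0.0398  0.0201 -0.015 ]
```

View pics/w8.png

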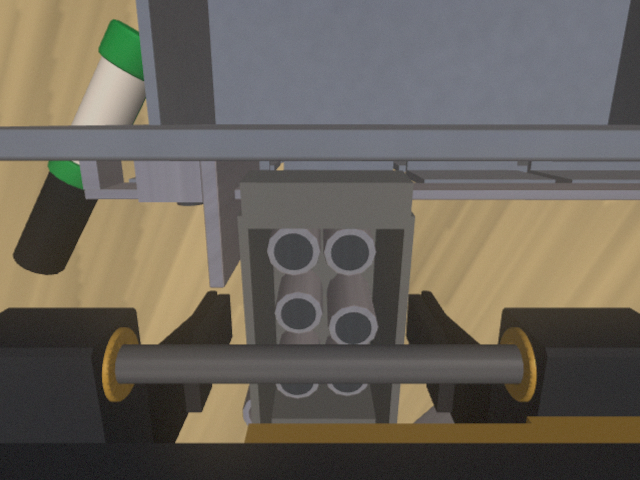

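View pics/s8.png

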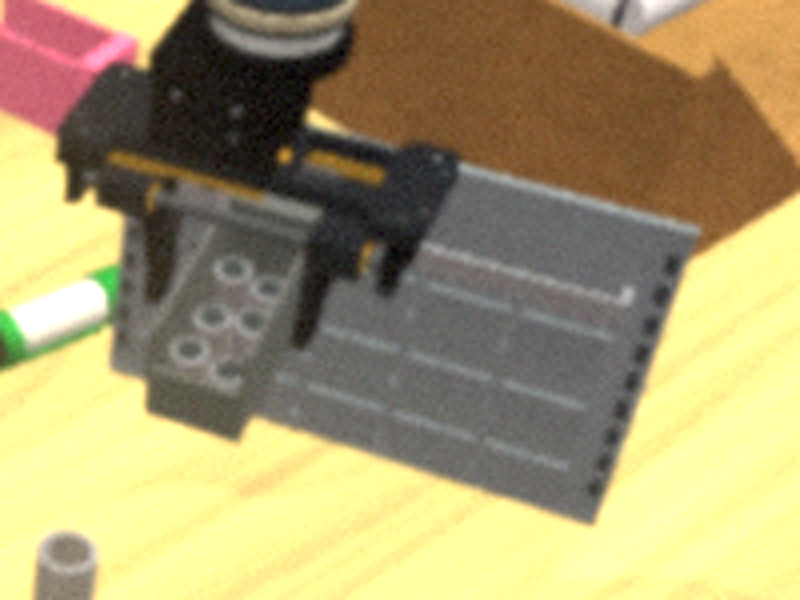

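```bash
python3 - <<'E'
from h import *
im=cv2.imread("pics/w8.png")
cv2.imwrite("pics/w8d.png",cv2.convertScaleAbs(cv2.resize(im[140:320,190:430],(800,600),interpolation=cv2.INTER_CUBIC),alpha=2))
E
```

```text
(no output)
```

View pics/w8d.png

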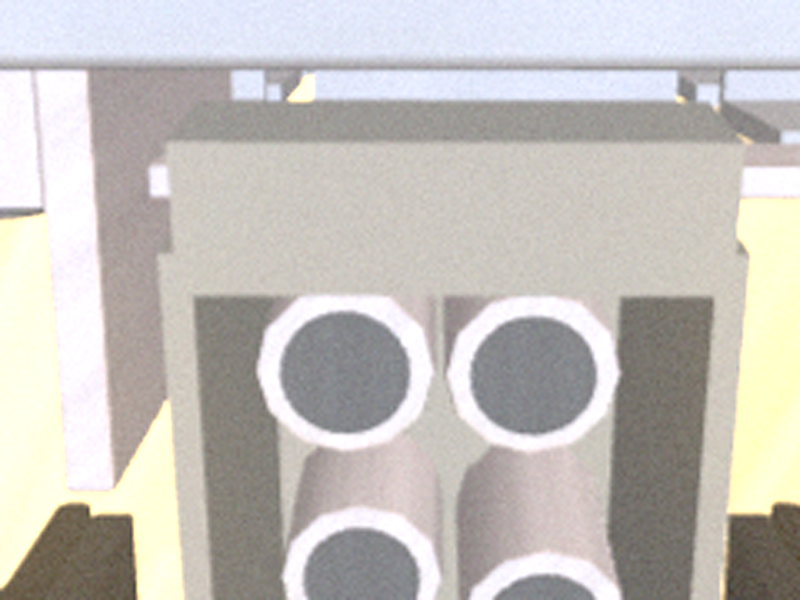

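```bash
python3 - <<'E'
from h import *
T,o=wristT();t=np.radians(25.4);u=np.array([np.cos(t),np.sin(t),0])
g=lambda a,b,z:onz("wrist",(190+a*.3,140+b*.3),z,T)
for k in [((115,488),.19),((90,75),.19),((160,255),.168),((748,255),.168),((165,141),.172),((742,141),.172),((187,600),.160)]:
    print(k,g(*k[0],k[1])@u*1000)
E
```

```text
((115, 488), 0.19) 503.2933751332579
((90, 75), 0.19) 503.45515456976784
((160, 255), 0.168) 503.56088641029675
((748, 255), 0.168) 557.2398220462472
((165, 141), 0.172) 505.30177497128426
((742, 141), 0.172) 555.1612800422553
((187, 600), 0.16) 502.8872565796376
```

```bash
python3 -m crank '[[0,0,0.004,0,0,0,0.9],[0,0,0.005,0,0,0,0.9],[0,-0.03,0.005,0,0,0,0.9],[0,-0.08,0.005,0,0,0,0.9],[0,-0.15,0.005,0,0,0,0.9],[0,-0.2,0.005,0,0,0,0.9],[0.1,-0.25,0.005,0,0,0,0.9],[0.2,-0.25,0.005,0,0,0,0.9],[0.2,-0.25,0.005,0,0,0,0.9]]'; python3 st.py
python3 - <<'E'
from h import *
s=vision.camera("scene");cv2.imwrite("pics/s9.png",s);cv2.imwrite("pics/s9c.png",cv2.convertScaleAbs(cv2.resize(s[130:280,340:540],(800,600),interpolation=cv2.INTER_CUBIC),alpha=1.8))
t=vision.camera("top");cv2.imwrite("pics/t9.png",t)
E
```

```text
time: 21.52
position: [0.5759, 0.0269, 0.2735]
tool_rot: [-0.597, 0.377, -0.38, 0.597]
ft_force: [-0.8, -0.2, 0.3]
grip_width: 0.0826
t 21.525 x -0.1592 clear 0.0287 z 0.2735 yaw -64.77 F px,-y,z 0.17737899968084372 -0.7831541677499365 0.34289042179233103 mom [-0.0476  0.051  -0.0168]
```

View pics/s9.png

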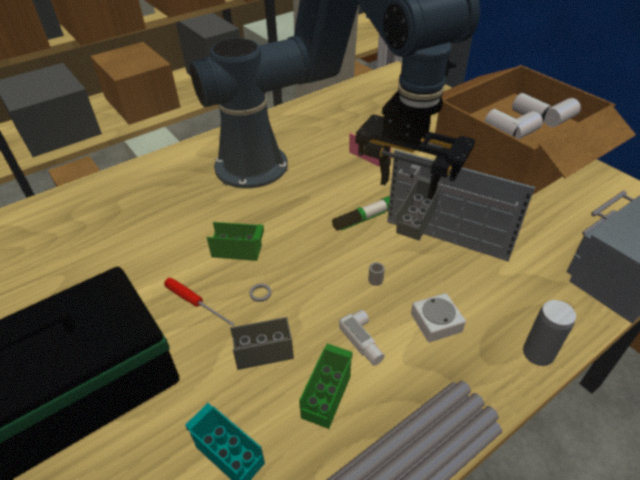

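View pics/s9c.png

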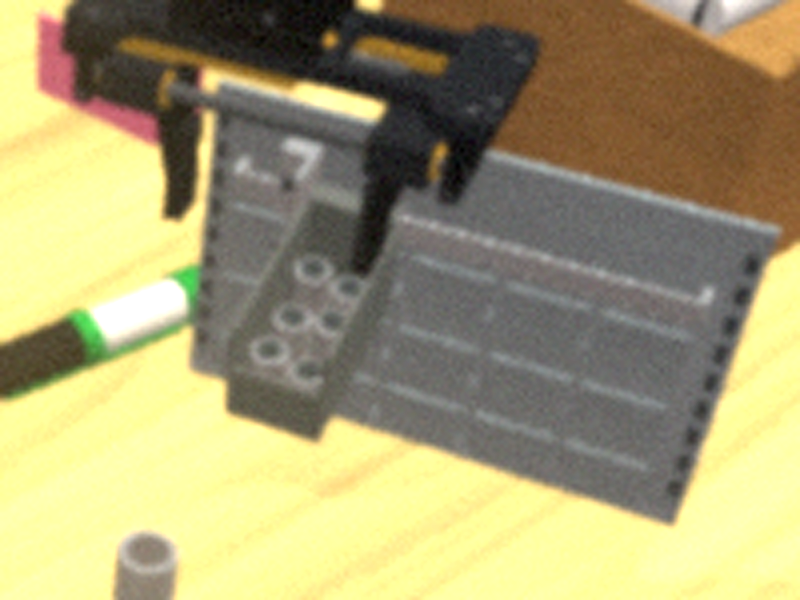

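View pics/t9.png

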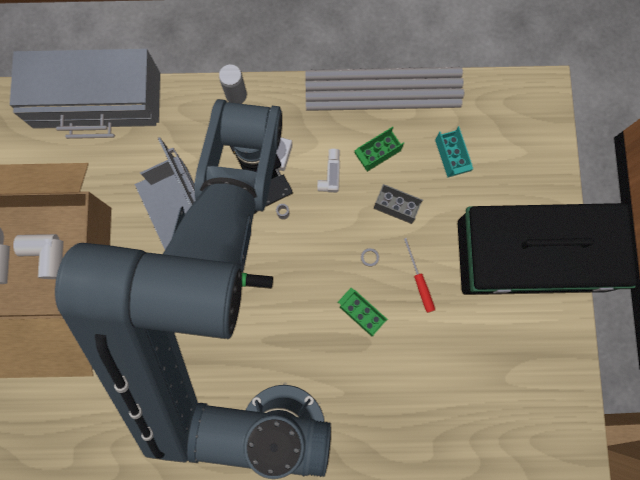

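```bash
python3 -m crank '[[0,-0.06,0,0,0,0,0.9],[0,-0.06,0,0,0,0,0.9],[0,-0.06,0,0,0,0,0.9]]'
python3 - <<'E'
from h import *
cv2.imwrite("pics/s10.png",cv2.convertScaleAbs(cv2.resize(vision.camera("scene")[145:250,370:510],(800,600),interpolation=cv2.INTER_CUBIC),alpha=1.8))
E
```

```text
time: 22.0
position: [0.573, 0.031, 0.3015]
tool_rot: [0.598, -0.378, 0.377, -0.598]
ft_force: [0.5, 0.4, 0.1]
grip_width: 0.0829
```

View pics/s10.png

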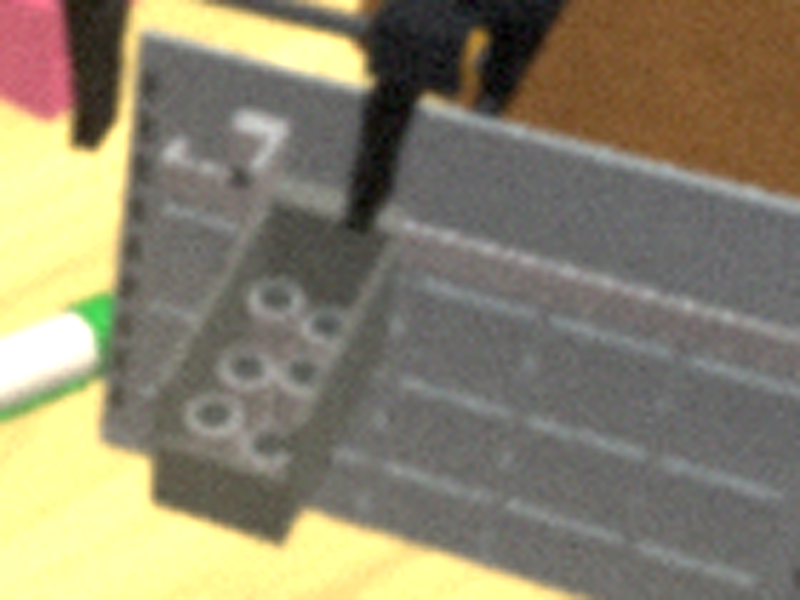

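The bin hangs on the rail directly against the fin (crop (255,170)), and the gripper is clear of it. Handing in.

```bash
python3 -c "
from rig import robot
print(robot.hand_in())"
```

```text
the job is handed in; nothing more can be done
None
```

The lipped grey bin now hangs on the rail, butted against the stop fin. I handed the job in at about 22 s of the 54 s allowed.

**How it went:**
- **Lift and locate:** I gripped the bin across its width and lifted it over the rail about 44 mm clear of the fin. I then touched its back wall to the rail front at about 2.5 N to locate the rail, and backed off to centre the slot.
- **Lowering:** I lowered it in 1–2 mm steps until the rail took the full weight. That put the rail's top edge about 169 mm up; the wrist-camera estimate was 168 mm.
- **Slide and release:** I slid it along the rail until it stopped at the fin, with up to about 8 N of push, then let go in stages and withdrew.

**Last checks:**
- After release, the wrist picture put the bin's side within about 0.2 mm of the fin face.
- In the last scene picture the bin hangs with its front drooping slightly, which I did not measure. The gripper is clear of it.
- The plain bin and the other things visible show no movement. The arm hid part of the work light, the junction box and the pink bin in the last top view.

**Disagreement:** The scene and top cameras differed by about 9 mm on where the bin stood, so I used the wrist camera and touch for the grasp and the hanging.

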